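Mark two picks at the pick trays

ROBOT

A 6-joint arm with a two-finger parallel gripper is mounted at the origin on a cart in front of the work surface, level with it; the furniture and walls round the work are solid. World frame = base frame: x ahead of the robot, y to its left, z up, the work surface at z = 0. Lengths are in m, angles in rad, forces in N, time in s.
With the tool pointing down it reaches from about 0.35 to 0.775 m from the base axis. Payload 5.5 kg.
Tool frame: the origin (TCP) lies midway between the tips of the shut fingers; the grasp point (between the pads) lies 19 mm behind it; z points along the fingers, y is the line along which they close (so a half turn about z gives the same grasp; the last joint's range is limited). The gripper opens to 85 mm and grips with 20 to 120 N. Pads are 22 mm wide; open, the fingers measure 114 mm over their backs; the gripper's body (76 mm by 85 mm) begins 54 mm behind the grasp point. The pads swing forward as they close: fully open they stand 13 mm farther back than shut.
Start: joints at [-1.478, 0.313, 0.046, 1.304, 0, 1.431], TCP at [0.133, -0.56, 0.231] pointing down, gripper open.
Joint ranges: [-2.76, 2.76], [-0.86, 1.69], [-1.03, 1.26], [-2.2, 2.34], [-1.47, 1.5], [-3.14, 3.14]. Speed limits (rad/s): [2.57, 2.57, 3.14, 3.14, 3.14, 3.14].

INTERFACE

Orientations are given as a unit quaternion [w, x, y, z].
In Python, from workcell import env gives the robot as it stands.
- The arm moves only by the tool move_arm, never from a script. Its argument "targets" is a list of rows, each a list of 3 entries, a list of its own where there are three numbers: the shift along the tool's x, y, z in mm, then the turn, a rotation vector about the tool's x, y, z in units of 10 degrees (1.0 is 10 degrees), then the closure, from -1 (fully open) to 1 (shut). In form: [[[dx, dy, dz], [ax, ay, az], gripper], ...]. A call has 1 to 5 rows; each row is the pose to reach, as a shift and turn from the pose commanded when the call began, along the tool's axes at that moment; what a row does not reach only later rows make up. A row lasts 1/8 s, in which the tool goes at most 62.5 mm and 10.7 degrees, less where a joint would pass 70% of its speed; a pose out of reach is approached as far as the arm can. A call with a gripper value outside its range is refused whole. The fingers move at their own pace and stop on an object; "squeeze" is the grip in N (left out, the last holds). Time passes only in rows, so rows that repeat a pose let the fingers close. It gives the time, the measured TCP pose, the force, the opening and the grip force at its end, in the units of the state.
- env.get_state(): the state, without advancing time (a new reading comes with each control period).
- env.read_camera(name): name is "scene" or "side" or "wrist"; returns a dict with "pixels" (384x512x3 uint8, red, green, blue), "fovy" (degrees; the focal length in pixels is half the picture's height over the tangent of half this angle, whatever the lens; pixels are square), "cx", "cy" (the principal point, pixels), "extrinsics" (4x4, takes a point from world to camera coordinates); the wrist camera has in their place "mount" (4x4, takes a point from camera to tool coordinates, whose origin is the TCP and whose axes are the flange's). Camera axes: x right, y up, looking along -z (the intrinsics and any distortion apply to the point x, -y, -z); pixel columns grow to the right and rows downward; lengths in m; the calibration is good to about 2 mm. A picture is of the moment at which its call begins: read the wrist's pose just before it. There is no depth.
- env.hand_in(): hands the job in; it is judged then, once.
Trained networks look in a picture, given as the dict that the camera call returned (one of the last four; its "shot" number tells which), for a name from the list of things; names that differ only in an ending like _2 or _b are one class to them, and where a whole thing is asked for, a point or a joint stands for the part that bears it (a point fixed in the world has none). Each returns a list of dicts, best first, with "confidence" (0 to 1); they miss things now and then, are a little off and sometimes report something else, mostly with a low value. They report only what shows in the picture. A call takes as long as a camera call. They do not tell look-alikes from the thing itself.
- env.spot_in(thing, picture): "centre" ([x, y, z] in m, in world coordinates, good to about 4 mm: the middle of the surface that is visible of it).
- env.regions_of(thing, picture): "mask" (384x512 bool, what is visible of it).
- env.landmark_of(thing, picture): "centre" ([x, y, z] in m, in world coordinates, good to about 4 mm: a listed point, or the origin of a listed thing).
The state is a dict: "clock": time; "joint_pos": joint angles; "qvel": joint speeds; "tau": joint torques, N m; "tcp_pos": TCP position; "orientation": TCP orientation; "wrist_force": force on the tool from outside, world axes, zero at the start; "ft_torque": the same for the moment, N m; "finger_gap": finger opening in m; "grip_force": force on a finger pad.
Only numpy, scipy, OpenCV 4.12 (cv2) and the standard library are available. Lean on these libraries where they do the work, as an engineer would, in place of code of your own. Each camera call takes 0.05 s, during which the arm holds its last target. There are 200 camera calls.

TASK

The tee fitting and the valve are the next two items on the pick list: mark them as picked by lightly pressing the metal key in front of the tee fitting's tray down with the fingertips, then the key in front of the valve's tray, and withdraw. The keys stay where they are pushed; well down is enough, do not ram them against their stop. Leave the keys of the round tin and the circuit board up, and leave all four parts lying where they are.

Things in the scene. Friction and masses are not known exactly. Their poses are not given: they have to be found in the camera images.
- tee: push-in tee fitting: a small T-shaped black tube, 52 x 37 x 15 mm, with blue and light-brown ends, lying flat. Loose, in a pick tray. Origin at the centre of its underside, z up.
- valve: solenoid valve: a light-grey block with a smaller dark cube on top, 32 x 70 x 50 mm, the tallest of the four parts. Loose, in a pick tray. Origin at the centre of its underside, z up.
- tin: round light-grey tin, 67 mm across and 24 mm high. Loose, in a pick tray. Origin at the centre of its underside, z up.
- board: small green circuit board, 50 x 73 x 12 mm, lying flat. Loose, in a pick tray. Origin at the centre of its underside, z up.
- tee_tray: Grey pick tray that holds the tee fitting. Four alike, fixed, side by side in a row in any order, each slightly turned. 140 mm deep (x), 96 mm wide (y). Origin at the centre of its underside, on the table; +x points away from the robot. Tray floor 6 mm high, side walls 20, back wall 24 mm; at the robot's side a black key housing 50 mm deep and 24 mm high.
- tee_key_top (a point): Centre of the top face of the key of the tee fitting's tray: a flat bare-metal block, 26 mm (x) by 36 mm (y), in the housing between robot and part, 45 mm on the robot's side of the tray's centre. Axes as the tray's, z up. The top is 38 mm above the table when up, 26 mm when down, always proud of the housing. The part lies about 69 mm beyond it.
- tee_key (a joint): How far that key is pushed down, m: 0 up (as found), 0.012 fully down. It gives at about 3.5 N, rising to 6.5 N at its end stop (4.5 N at 0.004, 5.5 N at 0.008), and stays where it is left by its own friction. It counts as down beyond 0.004; there is no need to reach the stop.
- valve_tray: Grey pick tray that holds the valve. Four alike, fixed, side by side in a row in any order, each slightly turned. 140 mm deep (x), 96 mm wide (y). Origin at the centre of its underside, on the table; +x points away from the robot. Tray floor 6 mm high, side walls 20, back wall 24 mm; at the robot's side a black key housing 50 mm deep and 24 mm high.
- valve_key_top (a point): Centre of the top face of the key of the valve's tray: a flat bare-metal block, 26 mm (x) by 36 mm (y), in the housing between robot and part, 45 mm on the robot's side of the tray's centre. Axes as the tray's, z up. The top is 38 mm above the table when up, 26 mm when down, always proud of the housing. The part lies about 69 mm beyond it.
- valve_key (a joint): How far that key is pushed down, m: 0 up (as found), 0.012 fully down. It gives at about 3.5 N, rising to 6.5 N at its end stop (4.5 N at 0.004, 5.5 N at 0.008), and stays where it is left by its own friction. It counts as down beyond 0.004; there is no need to reach the stop.
- tin_tray: Grey pick tray that holds the tin. Four alike, fixed, side by side in a row in any order, each slightly turned. 140 mm deep (x), 96 mm wide (y). Origin at the centre of its underside, on the table; +x points away from the robot. Tray floor 6 mm high, side walls 20, back wall 24 mm; at the robot's side a black key housing 50 mm deep and 24 mm high.
- tin_key_top (a point): Centre of the top face of the key of the tin's tray: a flat bare-metal block, 26 mm (x) by 36 mm (y), in the housing between robot and part, 45 mm on the robot's side of the tray's centre. Axes as the tray's, z up. The top is 38 mm above the table when up, 26 mm when down, always proud of the housing. The part lies about 69 mm beyond it.
- tin_key (a joint): How far that key is pushed down, m: 0 up (as found), 0.012 fully down. It gives at about 3.5 N, rising to 6.5 N at its end stop (4.5 N at 0.004, 5.5 N at 0.008), and stays where it is left by its own friction. It counts as down beyond 0.004; there is no need to reach the stop.
- board_tray: Grey pick tray that holds the board. Four alike, fixed, side by side in a row in any order, each slightly turned. 140 mm deep (x), 96 mm wide (y). Origin at the centre of its underside, on the table; +x points away from the robot. Tray floor 6 mm high, side walls 20, back wall 24 mm; at the robot's side a black key housing 50 mm deep and 24 mm high.
- board_key_top (a point): Centre of the top face of the key of the board's tray: a flat bare-metal block, 26 mm (x) by 36 mm (y), in the housing between robot and part, 45 mm on the robot's side of the tray's centre. Axes as the tray's, z up. The top is 38 mm above the table when up, 26 mm when down, always proud of the housing. The part lies about 69 mm beyond it.
- board_key (a joint): How far that key is pushed down, m: 0 up (as found), 0.012 fully down. It gives at about 3.5 N, rising to 6.5 N at its end stop (4.5 N at 0.004, 5.5 N at 0.008), and stays where it is left by its own friction. It counts as down beyond 0.004; there is no need to reach the stop.
Not all that is in view belongs to the job. Leave any pink or red look-alike of the board alone.

How it is judged:
By the outcome, as a careful person would: the job done as asked, in the order asked, and still so for the second after the job is handed in, with the robot touching nothing.
It also fails if it takes over 38 s, if anything falls off the work surface, if the arm or the gripper's body presses on something with over 40 N, if the wrist force passes 120 N, or if a joint passes its speed limit or range.

## Working session

There is one attempt and no reset: what is moved stays moved. The work goes in short steps, Python scripts to look and compute and a tool call to move; the robot and the scene stay as the last step left them, time stands still between calls to the robot, and variables do not carry over. Pictures are saved under pics/ and viewed, at most 10 in all, crops included, and the job is handed in when it is done.

Besides the shell and the picture viewer there is one more tool, called after "Call:" by a JSON object that holds its "fn" and its "kwargs", one argument or row to a line. move_arm: Moves the arm, as the interface text tells. Its arguments: {"type":"object","properties":{"targets":{"type":"array","items":{"type":"array"}},"squeeze":{"type":"number"}},"required":["targets"]}

```bash
mkdir -p pics; cat > look.py <<'E'
from workcell import env
import cv2, numpy as np
def shot(cam,fn):
    p=env.read_camera(cam)
    cv2.imwrite(fn,np.ascontiguousarray(p["pixels"][:,:,::-1])); return p
E
python3 - <<'E'
from look import *
s=env.get_state(); print(s["clock"],s["tcp_pos"],s["orientation"],s["wrist_force"],s["finger_gap"])
for cam in ["scene","side"]:
    p=shot(cam,f"pics/{cam}1.png"); print(cam)
    for n in ["tee","valve","tin","board","tee_key_top","valve_key_top","tin_key_top","board_key_top"]:
        for d in env.landmark_of(n,p)[:4]: print(n,np.round(d["centre"],4),round(d["confidence"],2))
    for n in ["tee","valve"]:
        for d in env.spot_in(n,p)[:2]: print("spot",n,np.round(d["centre"],4),round(d["confidence"],2))
print(env.get_state()["clock"])
E
```

```text
0.0 [ 0.13258848 -0.55898647  0.23038037] [-9.16332430e-04  9.93231605e-01  1.16147058e-01  2.18491013e-06] [-0.57020355  0.10364202  0.76661014] 0.0851995704105436
scene
tee [ 0.5268 -0.0733  0.0062] 0.63
tee [ 0.4947 -0.075   0.0044] 0.21
valve [ 0.496  -0.0751  0.0032] 0.53
valve [ 0.4742  0.0712 -0.0017] 0.49
tin [0.4863 0.074  0.0078] 0.58
tee_key_top [ 0.4459 -0.0729  0.0404] 0.67
tee_key_top [ 0.5258 -0.0749  0.0067] 0.4
tin_key_top [0.4257 0.074  0.0393] 0.46
spot tee [ 0.5205 -0.0639  0.0179] 0.55
spot tee [ 0.5649 -0.1725  0.0105] 0.49
spot valve [ 0.5203 -0.0623  0.0171] 0.18
side
tee [ 0.5278 -0.0755  0.011 ] 0.54
valve [ 0.5627 -0.3521  0.0041] 0.66
tin [0.4911 0.0742 0.0042] 0.82
board [ 0.4656 -0.4871 -0.005 ] 0.97
board [ 0.532  -0.2288  0.0037] 0.74
board [ 0.3617 -0.3509 -0.0024] 0.61
board [ 0.4667 -0.2278  0.0371] 0.43
tee_key_top [ 0.4472 -0.0732  0.0407] 0.5
valve_key_top [ 0.4957 -0.3619  0.0344] 0.68
tin_key_top [0.4274 0.0683 0.0382] 0.5
board_key_top [ 0.4663 -0.2302  0.0377] 0.7
spot tee [ 0.5327 -0.0701  0.0167] 0.51
spot valve [ 0.5676 -0.3591  0.0325] 0.7
1.1
```

View pics/scene1.png

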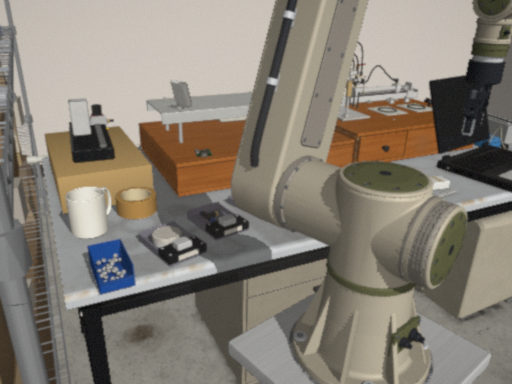

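View pics/side1.png

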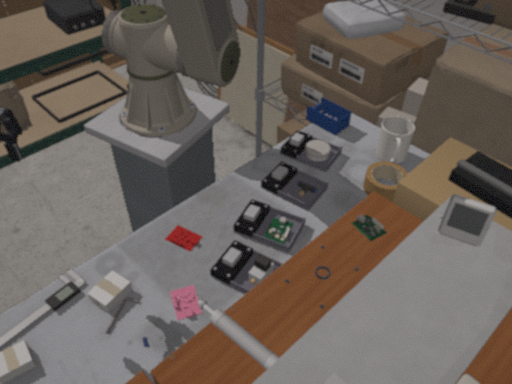

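The side picture shows the trays from far to near: tin (315,150), tee (305,187), board (280,230) and valve (262,272). The metal keys sit at the robot's side. The pink and red boards at (185,240) and (185,300) are decoys. The networks agree with this, so I'll move to above the tee key.

Call:
{"fn": "move_arm", "kwargs": {
  "targets": [
    [[40, -41, 0], [0, 0, 0], 1],
    [[80, -81, 0], [0, 0, 0], 1],
    [[120, -122, 0], [0, 0, 0], 1],
    [[160, -162, 0], [0, 0, 0], 1],
    [[200, -203, 0], [0, 0, 0], 1]
  ],
  "squeeze": 20
}}

```text
clock: 1.72
tcp_pos: [0.2811, -0.3144, 0.2315]
orientation: [0.0, 0.993, 0.116, 0.0]
wrist_force: [1.4, -0.6, 0.4]
finger_gap: -0.0002
grip_force: 0.0
```

Call:
{"fn": "move_arm", "kwargs": {
  "targets": [
    [[40, -41, 0], [0, 0, 0], 1],
    [[80, -81, 0], [0, 0, 0], 1],
    [[120, -122, 0], [0, 0, 0], 1],
    [[160, -162, 0], [0, 0, 0], 1],
    [[200, -203, 0], [0, 0, 0], 1]
  ]
}}

```text
clock: 2.35
tcp_pos: [0.4291, -0.0705, 0.2317]
orientation: [0.0, 0.993, 0.116, 0.001]
wrist_force: [1.1, 0.3, -1.0]
finger_gap: -0.0004
grip_force: 0.0
```

```bash
cat > meas.py <<'E'
from look import *
import sys
from scipy.spatial.transform import Rotation as R
def meas(part,fn):
    s=env.get_state(); print(s["clock"],s["tcp_pos"],np.round(s["orientation"],4),np.round(s["wrist_force"],2),s["finger_gap"])
    p=shot("wrist",fn)
    q=s["orientation"]; Rt=R.from_quat([q[1],q[2],q[3],q[0]]).as_matrix()
    for n in [part+"_key_top",part]:
        for d in env.landmark_of(n,p)[:3]:
            c=np.array(d["centre"]); print(n,np.round(c,4),round(d["confidence"],2),"tool shift mm",np.round(1000*Rt.T@(c-s["tcp_pos"]),1))
    return p,s,Rt
if __name__=="__main__":
    p,s,Rt=meas(sys.argv[1],sys.argv[2]); print(np.round(p["mount"],3))
E
python3 meas.py tee pics/w1.png
```

```text
2.35 [ 0.42909273 -0.07054996  0.23165885] [4.000e-04 9.932e-01 1.161e-01 6.000e-04] [ 1.09  0.33 -0.95] -0.0003510457924307689
tee_key_top [ 0.4563 -0.0687  0.0384] 0.78 tool shift mm [ 26.7   4.3 193.3]
tee [ 0.5271 -0.0784  0.0044] 0.79 tool shift mm [ 93.3  30.  227.4]
[[-0.     0.954  0.301  0.077]
 [ 1.     0.    -0.    -0.   ]
 [-0.     0.301 -0.954 -0.142]
 [ 0.     0.     0.     1.   ]]
```

View pics/w1.png

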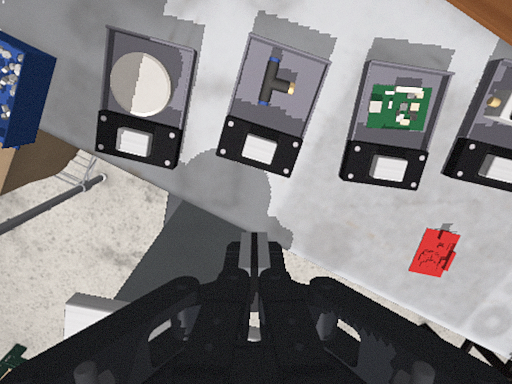

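The wrist picture shows all four trays. The tee key is at about (259,149), the board key at (389,168), and the valve key is at the right edge at about (497,167). I'll back-project the tee key pixel with the calibration.

```bash
cat >> meas.py <<'E'
def ray(p,s,Rt,uv,z=0.038):
    f=p["pixels"].shape[0]/2/np.tan(np.radians(p["fovy"])/2)
    M=np.array(p["mount"]); d=np.array([(uv[0]-p["cx"])/f,-(uv[1]-p["cy"])/f,-1.])
    o=Rt@M[:3,3]+s["tcp_pos"]; d=Rt@M[:3,:3]@d
    c=o+d*(z-o[2])/d[2]; return c,np.round(1000*Rt.T@(c-s["tcp_pos"]),1)
E
python3 - <<'E'
from meas import *
p,s,Rt=meas("tee","pics/w2.png"); print([k for k in p],p["fovy"],p["cx"],p["cy"], {k:p[k] for k in p if 'dist' in k})
g=p["pixels"].min(2)
for uv in [(259,149),(389,168)]:
    w=(g>170).astype(np.uint8); w[:]*=1
    n,l,st,ce=cv2.connectedComponentsWithStats(w,connectivity=4)
    i=l[uv[1],uv[0]]; print(uv,st[i],ce[i],ray(p,s,Rt,ce[i]))
E
```

```text
2.5 [ 0.42907022 -0.06971645  0.23133572] [1.000e-04 9.929e-01 1.192e-01 1.000e-04] [ 0.75 -0.06  0.83] -0.00015150839556911556
tee_key_top [ 0.4528 -0.0681  0.0406] 0.81 tool shift mm [ 23.4   4.  190.7]
tee [ 0.5277 -0.0755  0.0107] 0.9 tool shift mm [ 94.4  28.9 220.7]
['pixels', 'fovy', 'cx', 'cy', 'mount', 'shot'] 66.3763578071951 253.90091189765383 190.8817124884415 {}
(259, 149) [243 135  35  30 656] [259.54268293 149.45579268] (array([ 0.45105755, -0.07084003,  0.038     ]), array([ 21. ,   6.3, 193.3]))
(389, 168) [374 158  34  25 616] [390.61038961 170.00649351] (array([ 0.46396675, -0.22610503,  0.038     ]), array([ -3.2, 160.2, 193.4]))
```

Call:
{"fn": "move_arm", "kwargs": {
  "targets": [
    [[10, 2, 45], [0, 0, 0], 1],
    [[22, 5, 90], [0, 0, 0], 1],
    [[22, 5, 135], [0, 0, 0], 1],
    [[22, 5, 160], [0, 0, 0], 1],
    [[22, 5, 160], [0, 0, 0], 1]
  ]
}}

```text
clock: 3.28
tcp_pos: [0.4485, -0.073, 0.0697]
orientation: [-0.001, 0.993, 0.115, -0.002]
wrist_force: [0.2, 0.1, 0.8]
finger_gap: 0.0
grip_force: 0.0
```

```bash
python3 - <<'E'
from meas import *
p,s,Rt=meas("tee","pics/w3.png")
p=env.read_camera("side"); 
for d in env.landmark_of("tee_key_top",p)[:2]: print(d)
c=p["pixels"][150:220,240:350,::-1]; cv2.imwrite("pics/s3.png",cv2.resize(c,None,fx=5,fy=5,interpolation=cv2.INTER_CUBIC))
E
```

```text
3.275 [ 0.44845723 -0.07296061  0.0696652 ] [-9.000e-04  9.934e-01  1.145e-01 -2.100e-03] [0.15 0.15 0.78] 2.2763154561529532e-05
tee_key_top [ 0.4509 -0.0661  0.0405] 0.56 tool shift mm [ 4.1 -6.1 29.2]
tee [ 0.5286 -0.0775  0.0053] 0.84 tool shift mm [77.3 22.8 64. ]
{'centre': [0.4478, -0.0744, 0.0402], 'confidence': 0.72}
```

View pics/w3.png

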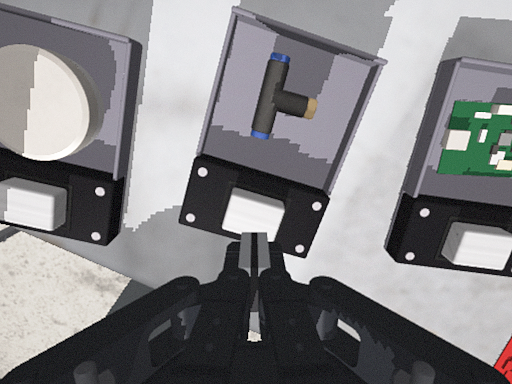

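The shut fingers line up with the tee key, which sits at about (253,212). I'll go down on it.

Call:
{"fn": "move_arm", "kwargs": {
  "targets": [
    [[2, 0, 15], [0, 0, 0], 1],
    [[2, 0, 28], [0, 0, 0], 1],
    [[2, 0, 32], [0, 0, 0], 1],
    [[2, 0, 34], [0, 0, 0], 1],
    [[2, 0, 34], [0, 0, 0], 1]
  ]
}}

```text
clock: 4.15
tcp_pos: [0.4527, -0.0715, 0.0372]
orientation: [0.0, 0.993, 0.116, -0.0]
wrist_force: [0.0, -0.5, 0.4]
finger_gap: -0.0001
grip_force: 0.0
```

Call:
{"fn": "move_arm", "kwargs": {
  "targets": [
    [[0, 0, 1], [0, 0, 0], 1],
    [[0, 0, 2], [0, 0, 0], 1],
    [[0, 0, 3], [0, 0, 0], 1],
    [[0, 0, 3], [0, 0, 0], 1]
  ]
}}

```text
clock: 4.65
tcp_pos: [0.4533, -0.0717, 0.0346]
orientation: [0.0, 0.993, 0.116, 0.001]
wrist_force: [-0.1, -0.2, 3.2]
finger_gap: 0.0004
grip_force: 1.9
```

Call:
{"fn": "move_arm", "kwargs": {
  "targets": [
    [[0, 0, 1], [0, 0, 0], 1],
    [[0, 0, 2], [0, 0, 0], 1],
    [[0, 0, 3], [0, 0, 0], 1],
    [[0, 0, 3], [0, 0, 0], 1]
  ]
}}

```text
clock: 5.15
tcp_pos: [0.4532, -0.0717, 0.0313]
orientation: [0.0, 0.993, 0.116, 0.0]
wrist_force: [2.2, -0.4, 3.5]
finger_gap: 0.0003
grip_force: 1.6
```

Call:
{"fn": "move_arm", "kwargs": {
  "targets": [
    [[0, 0, 1], [0, 0, 0], 1],
    [[0, 0, 2], [0, 0, 0], 1],
    [[0, 0, 2], [0, 0, 0], 1]
  ]
}}

```text
clock: 5.52
tcp_pos: [0.4532, -0.0718, 0.0294]
orientation: [0.0, 0.993, 0.116, 0.0]
wrist_force: [2.3, -0.3, 4.0]
finger_gap: -0.0001
grip_force: 1.9
```

Call:
{"fn": "move_arm", "kwargs": {
  "targets": [
    [[0, 0, 1], [0, 0, 0], 1],
    [[0, 0, 1], [0, 0, 0], 1]
  ]
}}

```text
clock: 5.78
tcp_pos: [0.4533, -0.0717, 0.0284]
orientation: [0.0, 0.993, 0.116, 0.001]
wrist_force: [3.0, -0.6, 4.6]
finger_gap: 0.0004
grip_force: 2.1
```

Call:
{"fn": "move_arm", "kwargs": {
  "targets": [
    [[0, 0, -10], [0, 0, 0], 1],
    [[0, 0, -50], [0, 0, 0], 1],
    [[0, 0, -100], [0, 0, 0], 1],
    [[0, 0, -150], [0, 0, 0], 1],
    [[0, 0, -150], [0, 0, 0], 1]
  ]
}}

```text
clock: 6.4
tcp_pos: [0.454, -0.072, 0.1819]
orientation: [0.001, 0.993, 0.116, 0.002]
wrist_force: [-0.1, 0.1, -0.7]
finger_gap: -0.0003
grip_force: 0.0
```

```bash
python3 - <<'E'
from meas import *
p,s,Rt=meas("tee","pics/w4.png")
for c in ["wrist","side"]:
  p=env.read_camera(c)
  for n in ["tee_key_top","valve_key_top","valve"]:
    for d in env.landmark_of(n,p)[:2]: print(c,n,np.round(d["centre"],4),d["confidence"],np.round(1000*Rt.T@(np.array(d["centre"])-s["tcp_pos"]),1))
E
```

```text
6.4 [ 0.45404655 -0.07200408  0.18187937] [0.0013 0.9932 0.1162 0.0023] [-0.09  0.13 -0.66] -0.0002772517862056252
tee_key_top [ 0.4533 -0.0665  0.0284] 0.82 tool shift mm [-1.000e-01 -6.000e+00  1.535e+02]
tee_key_top [0.492  0.0769 0.0048] 0.45 tool shift mm [  70.5 -136.7  177. ]
tee [ 0.5267 -0.0769  0.0061] 0.74 tool shift mm [ 68.8  21.  176.1]
wrist tee_key_top [ 0.454  -0.0673  0.0287] 0.93 [  0.4  -5.1 153.2]
side tee_key_top [ 0.4959 -0.0754  0.0007] 0.73 [ 39.2  12.4 181.4]
side tee_key_top [ 0.4478 -0.0716  0.0293] 0.6 [ -6.6  -2.3 152.5]
side valve_key_top [ 0.4993 -0.3628  0.0311] 0.74 [-23.7 292.9 151.6]
side valve [ 0.5637 -0.3531  0.0031] 0.55 [ 41.  298.3 179.9]
```

View pics/w4.png

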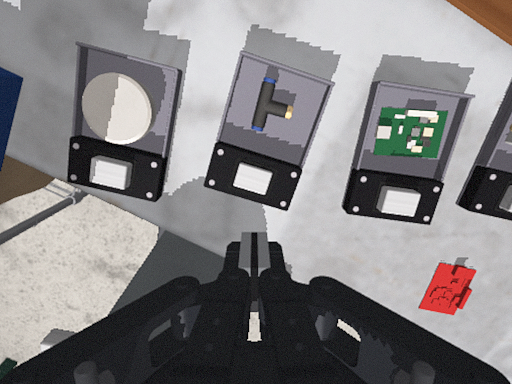

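The tee key at (253,178) is visibly lower than its neighbours, at about 0.0285 m, and the tee hasn't moved. Next is the valve.

Call:
{"fn": "move_arm", "kwargs": {
  "targets": [
    [[-5, 58, 0], [0, 0, 0], 1],
    [[-15, 116, 0], [0, 0, 0], 1],
    [[-25, 174, 0], [0, 0, 0], 1],
    [[-30, 232, 0], [0, 0, 0], 1],
    [[-35, 290, 0], [0, 0, 0], 1]
  ]
}}

```text
clock: 7.58
tcp_pos: [0.4855, -0.3638, 0.1781]
orientation: [-0.0, 0.993, 0.116, 0.0]
wrist_force: [1.3, 0.1, 0.5]
finger_gap: 0.0001
grip_force: 0.0
```

```bash
python3 - <<'E'
from meas import *
p,s,Rt=meas("valve","pics/w5.png")
for d in env.regions_of("valve_key_top",p)[:1]: 
    ys,xs=np.nonzero(d["mask"]); print("tray/key region",xs.mean(),ys.mean(),len(xs))
n,l,st,ce=cv2.connectedComponentsWithStats((p["pixels"].min(2)>170).astype(np.uint8),connectivity=4)
for i in range(1,n):
    if 200<st[i][4]<3000: print(st[i],np.round(ce[i],1),*ray(p,s,Rt,ce[i]))
E
```

```text
7.575 [ 0.48553227 -0.36376481  0.17811123] [-0.000e+00  9.932e-01  1.160e-01  1.000e-04] [1.25 0.07 0.5 ] 8.370430090744967e-05
valve_key_top [ 0.4964 -0.3552  0.0403] 0.71 tool shift mm [ 12.5  -5.8 137.8]
valve [ 0.5627 -0.3516  0.0084] 0.69 tool shift mm [ 77.9   5.9 169.7]
tray/key region 250.70437262357413 167.56653992395437 1052
[110  70  37  10 236] [128.3  74.4] [ 0.55444316 -0.2314193   0.038     ] [  97.5 -112.9  140.1]
[232  74  17  36 287] [239.8  91.2] [ 0.56351941 -0.33181216  0.038     ] [ 83.2 -13.1 140.1]
[264  84  27  38 640] [277.1 102.5] [ 0.56180632 -0.36745426  0.038     ] [ 73.4  21.2 140.1]
[ 97 155  36  29 828] [114.3 168.7] [ 0.46439117 -0.2271502   0.038     ] [  10.9 -137.8  140.1]
[231 155  40  30 841] [250.4 169.5] [ 0.494516   -0.35788339  0.038     ] [ 10.1  -3.7 140.1]
[248 313  12  28 240] [253.8 327.4] [ 0.30901161 -0.40518822  0.038     ] [-181.3   -0.4  140.1]
```

View pics/w5.png

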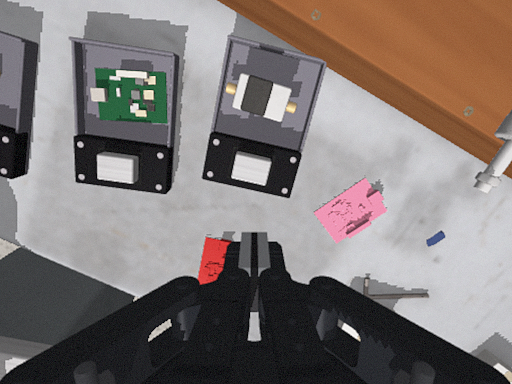

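The valve (262,97) lies beyond its key at (250,169). That matches the network, and the way down is clear.

Call:
{"fn": "move_arm", "kwargs": {
  "targets": [
    [[11, -4, 40], [0, 0, 0], 1],
    [[11, -4, 80], [0, 0, 0], 1],
    [[11, -4, 115], [0, 0, 0], 1],
    [[11, -4, 130], [0, 0, 0], 1],
    [[11, -4, 130], [0, 0, 0], 1]
  ]
}}

```text
clock: 8.4
tcp_pos: [0.4949, -0.354, 0.0479]
orientation: [-0.001, 0.993, 0.117, -0.001]
wrist_force: [-0.6, 1.1, 0.3]
finger_gap: 0.0001
grip_force: 0.0
```

Call:
{"fn": "move_arm", "kwargs": {
  "targets": [
    [[0, 0, 3], [0, 0, 0], 1],
    [[0, 0, 6], [0, 0, 0], 1],
    [[0, 0, 8], [0, 0, 0], 1],
    [[0, 0, 10], [0, 0, 0], 1],
    [[0, 0, 10], [0, 0, 0], 1]
  ]
}}

```text
clock: 9.02
tcp_pos: [0.4953, -0.3554, 0.0382]
orientation: [-0.0, 0.993, 0.116, -0.0]
wrist_force: [-0.8, -0.2, -1.1]
finger_gap: -0.0001
grip_force: 0.0
```

Call:
{"fn": "move_arm", "kwargs": {
  "targets": [
    [[0, 0, 1], [0, 0, 0], 1],
    [[0, 0, 2], [0, 0, 0], 1],
    [[0, 0, 3], [0, 0, 0], 1],
    [[0, 0, 4], [0, 0, 0], 1],
    [[0, 0, 4], [0, 0, 0], 1]
  ]
}}

```text
clock: 9.65
tcp_pos: [0.4953, -0.3554, 0.0343]
orientation: [0.0, 0.993, 0.116, -0.0]
wrist_force: [-1.3, 0.9, 3.0]
finger_gap: 0.0002
grip_force: 1.8
```

Call:
{"fn": "move_arm", "kwargs": {
  "targets": [
    [[0, 0, 1], [0, 0, 0], 1],
    [[0, 0, 2], [0, 0, 0], 1],
    [[0, 0, 3], [0, 0, 0], 1],
    [[0, 0, 4], [0, 0, 0], 1],
    [[0, 0, 4], [0, 0, 0], 1]
  ]
}}

```text
clock: 10.28
tcp_pos: [0.4953, -0.3554, 0.0302]
orientation: [0.0, 0.993, 0.116, -0.0]
wrist_force: [-1.5, 1.2, 3.7]
finger_gap: 0.0001
grip_force: 2.0
```

Call:
{"fn": "move_arm", "kwargs": {
  "targets": [
    [[0, 0, 1], [0, 0, 0], 1],
    [[0, 0, 2], [0, 0, 0], 1],
    [[0, 0, 2], [0, 0, 0], 1]
  ]
}}

```text
clock: 10.65
tcp_pos: [0.4953, -0.3554, 0.0283]
orientation: [0.0, 0.993, 0.116, -0.0]
wrist_force: [-1.6, 0.1, 5.0]
finger_gap: -0.0002
grip_force: 2.3
```

Call:
{"fn": "move_arm", "kwargs": {
  "targets": [
    [[0, 0, -10], [0, 0, 0], 1],
    [[0, 0, -50], [0, 0, 0], 1],
    [[0, 0, -100], [0, 0, 0], 1],
    [[-20, -60, -140], [0, 0, 0], 1],
    [[-40, -100, -150], [0, 0, 0], 1]
  ]
}}

```text
clock: 11.28
tcp_pos: [0.4341, -0.2674, 0.1805]
orientation: [0.001, 0.993, 0.116, 0.002]
wrist_force: [-1.1, 0.2, 0.3]
finger_gap: -0.0001
grip_force: 0.0
```

```bash
python3 - <<'E'
from meas import *
p,s,Rt=meas("valve","pics/w6.png")
for c in ["wrist","side"]:
  p=env.read_camera(c)
  for n in ["tee_key_top","valve_key_top","tin_key_top","board_key_top","valve","tee"]:
    for d in env.landmark_of(n,p)[:1]: print(c,n,np.round(d["centre"],4),d["confidence"])
E
```

```text
11.275 [ 0.43407767 -0.26735083  0.1805465 ] [0.0013 0.9932 0.1161 0.0015] [-1.15  0.19  0.3 ] -7.898486558512838e-05
valve_key_top [ 0.4962 -0.3586  0.0277] 0.89 tool shift mm [ 39.  102.7 153.3]
valve [ 0.5627 -0.3489  0.0092] 0.93 tool shift mm [105.9 108.5 172. ]
wrist tee_key_top [ 0.4523 -0.0665  0.0298] 0.71
wrist valve_key_top [ 0.4972 -0.3599  0.0301] 0.64
wrist tin_key_top [ 5.410e-01 -3.566e-01  1.000e-04] 0.71
wrist board_key_top [ 0.4641 -0.223   0.0374] 0.68
wrist valve [ 0.5632 -0.3508  0.0102] 0.87
wrist tee [ 0.5302 -0.077   0.0068] 0.64
side tee_key_top [ 0.4483 -0.0726  0.0302] 0.67
side valve_key_top [ 0.4956 -0.3577  0.0236] 0.69
side tin_key_top [0.4252 0.0725 0.036 ] 0.45
side board_key_top [ 0.4671 -0.2298  0.0395] 0.54
side valve [ 0.5608 -0.352   0.0041] 0.65
side tee [ 0.5292 -0.079   0.004 ] 0.73
```

View pics/w6.png

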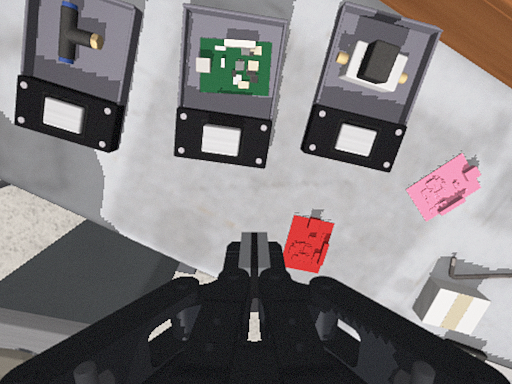

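The tee key (63,115) and valve key (356,138) are both low in their housings. The board key (221,140) is still up, the parts are in place, and the arm is clear. Handing in.

```bash
python3 -c "
from workcell import env
print(env.hand_in())"
```

```text
the job is handed in; nothing more can be done
None
```

I pressed the tee fitting's key and then the valve's key about 9–10 mm down, short of the stop. The tin and board keys are still up, the tee, valve and board look undisturbed, and I didn't go near the tin. The arm is clear and the job was handed in at about 11 s.

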